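# Start the filler plug of a leaning gear case square with its driver

### The arm

A 7-joint arm with a two-finger parallel gripper is mounted at the origin on the work surface. World frame = base frame: x ahead of the robot, y to its left, z up, the work surface at z = 0. Lengths are in m, angles in rad, forces in N, time in s.
With the tool pointing down it reaches from about 0.425 to 0.925 m from the base axis. Payload 6.8 kg.
Tool frame: the origin (TCP) lies at the very end of the fingers, on their centre line; the grasp point (between the pads) lies 19 mm behind it; x points along the fingers, y is the direction in which the jaws open and shut, and the axes are right-handed (so a half turn about x gives the same grasp; the last joint's range is limited). The gripper opens to 85 mm and grips with 20 to 120 N. Pads are 22 mm wide; open, the fingers measure 114 mm over their backs; the gripper's body (76 mm by 85 mm) begins 54 mm behind the grasp point. The pads swing forward as they close: fully open they stand 13 mm farther back than shut.
Start: joints at [1.066, 0.477, 0.022, 1.555, -0.011, 1.109, -0.083], TCP at [0.261, -0.623, 0.231] pointing down, gripper open.
Joint ranges: [-2.96, 2.96], [-0.34, 2.1], [-1.41, 1.46], [0.24, 2.44], [-1.37, 4.51], [0.17, 1.92], [-2.96, 2.96]. Speed limits (rad/s): [2.39, 2.39, 3.14, 3.14, 3.14, 3.14, 3.14].

### API

Orientations are given as a rotation vector (axis times angle).
In Python, from bench import get_obs, grab_frame, camera_info, hand_in gives the robot as it stands.
- The arm moves only by the tool apply_moves, never from a script. Its argument "series" is text: rows parted by semicolons, each of 7 numbers parted by spaces: the turn, a rotation vector about the tool's x, y, z in rad, then the shift along the tool's x, y, z in m, then the opening, from 0 (shut) to 1 (fully open). In form: wx wy wz tx ty tz hand; .... A call has 1 to 12 rows; each row is the pose to reach, as a shift and turn from the pose commanded when the call began, along the tool's axes at that moment; what a row does not reach only later rows make up. A row lasts 1/8 s, in which the tool goes at most 62.5 mm and 10.7 degrees, less where a joint would pass 70% of its speed; a pose out of reach is approached as far as the arm can. A call with a gripper value outside its range is refused whole. The fingers move at their own pace and stop on an object; "force" is the grip in N (left out, the last holds). Time passes only in rows, so rows that repeat a pose let the fingers close. It gives the time, the measured TCP pose, the force and the opening at its end, in the units of the state.
- get_obs(): the state, without advancing time (a new reading comes with each control period).
- grab_frame(name): name is "scene" or "top" or "wrist"; returns the picture (384x512x3 uint8, blue, green, red); there is no depth.
- camera_info(name): a dict with "fov_y" (degrees; the focal length in pixels is half the picture's height over the tangent of half this angle, whatever the lens; pixels are square), "cx", "cy" (the principal point, pixels), "D" ([k1, k2, p1, p2, k3] as OpenCV has them; the pictures are not rectified), "rvec" (rotation vector, rad) and "tvec" (3), from world to camera coordinates, as OpenCV has them. Camera axes: x right, y down, z forward; pixel columns grow to the right and rows downward; lengths in m; the calibration is good to about 2 mm. A picture is of the moment at which its call begins: read the wrist's pose just before it. camera_info takes no time and is no camera call; for the wrist camera it gives the pose at the moment of the call.
- hand_in(): hands the job in, once; it reports no verdict.
The state is a dict: "clock": time; "joints": joint angles; "qvel": joint speeds; "tau": joint torques, N m; "tcp_pos": TCP position; "orientation": TCP orientation; "contact_force": force on the tool from outside, world axes, zero at the start; "moment": the same for the moment, N m; "grip_width": finger opening in m.
Only numpy, scipy, OpenCV 4.12 (cv2) and the standard library are available. Lean on these libraries where they do the work, as an engineer would, in place of code of your own. Each camera call takes 0.05 s, during which the arm holds its last target.

### The job

Take the orange-handled square driver out of the timber tool block, fit it fully home and in line into the square socket of the brass plug on the leaning green gear case, and only then turn the plug clockwise (less than half a turn) until its red mark lines up with the white mark on the gear case. Keep the driver square to the plug while it turns, turn the plug with the driver only (no fingers on it), then stand the driver back upright in its empty hole in the tool block and let go. Leave the blue driver, wrench, spray can, spare plug, red tray and wood block where they are.

Things in the scene. Friction and masses are not known exactly. Their poses are not given: they have to be found in the camera images.
- driver: Orange-handled driver, 147 mm, 0.35 kg. Origin: centre of the underside of its round flange (60 mm across, 6 thick), which rests on the block; z up along it. Handle 32 x 32 mm square, z=6 to 76 mm. Below: shaft 18 mm across to z=-50, square tip 20 x 20 to z=-62, cone nose from 21.6 to 11 mm across at z=-71. Handle and tip faces square to x and y; same every quarter turn.
- driver_tip (a point): End of the driver's nose, on its axis, 71 mm below the driver's origin.
- driver_grip (a point): Place to grip the driver, on its axis, 48 mm above the driver's origin.
- rack: Timber tool block, 90 (x) x 200 (y) x 80 (z) mm, fixed; origin at the centre of its underside. Two upright through holes, 44 mm across, at y=-50 and y=+50 mm: the driver stands in one, the blue-handled one in the other; which is which varies. A driver standing in it has its origin 80 mm above the block's origin.
- other_driver: Blue-handled driver with a flat blade, same size of handle and flange, in the other hole. Not needed.
- gearcase: Green gear case on a dark welded stand (base plate 190 x 170 mm), fixed. Origin at bench level, below the middle of its upper face, which is 130 x 140 mm, 115 mm up at its middle. The face leans 30 degrees towards the case's own -x, which is about to the robot's right (its yaw is 1.2 to 1.9). The white mark lies uphill (+x) of the plug on the steel collar round it.
- plug: Brass plug, round, 56 mm across, standing 26 mm proud of the case's upper face. Its z axis is the screw axis, pointing out of the case (30 degrees from vertical). It turns about z and moves inwards 0.95 mm per radian. Red mark on its rim, on its +x side.
- plug_mouth (a point): Centre of the open end of the plug's square socket, on the screw axis; turns with the plug. z points out along the screw axis, x and y are square to the socket's walls. Socket 23 x 23 mm, 21 mm deep, with a 2.5 mm chamfer at its mouth: with the driver fully home the driver_tip is 21 mm below this point.
- plug_turn (a joint): Angle of the plug in rad. Grows clockwise, seen from outside looking onto the plug; 0 where the red mark meets the white mark. Starts between -1.4 and -1.0. Stiff, about 0.22 N m of friction; stays where it is left.
- wrench: Wrench, 180 mm long, lying near the robot. Leave alone.
- spray_can: Upright spray can, 60 mm across, 170 mm tall. Leave alone.
- spare_plug: Spare brass plug standing on the bench, 60 mm across, 45 mm tall. Leave alone.
- bolt_tray: Red open tray, 120 x 160 x 40 mm, on the left. Leave alone.
- wood_block: Wooden block, 90 x 140 x 45 mm, on the right. Leave alone.
There are look-alikes about, which are no part of the job. What is shaped like the driver but purple is not meant.

How it is judged:
On the way, in this order (a step that is already met when the one before it is completed fails the run):
1. the driver is home in the plug's socket (nose at least 14 mm deep) and within 7 degrees of the screw axis, before the plug has been turned (z of driver_tip in the frame of plug_mouth below -0.014 m and distance between driver_tip and plug_mouth below 0.026 m and angle between the z axis of driver and the z axis of plug, either way round below 0.122 rad and value of joint plug_turn below -0.8 rad), for 0.2 s.
2. the plug is turned to the mark (within 0.2 rad) with the driver still in its socket (distance between driver_tip and plug_mouth below 0.026 m and z of driver_tip in the frame of plug_mouth below -0.01 m and value of joint plug_turn between -0.2 and 0.2 rad), for 0.2 s.
At the end, for the whole second after the job is handed in: The plug's red mark is within 0.2 rad of the white mark, and the driver stands upright (within 0.08 rad) and at rest in the tool block, its flange on the block's top (within 4 mm) (value of joint plug_turn between -0.2 and 0.2 rad and z of driver in the frame of rack between 0.076 and 0.084 m and horizontal distance between driver and rack below 0.075 m and angle between driver's own z axis and vertical below 0.08 rad and linear speed of driver below 0.02 m/s); the robot touches nothing.
It fails at once if the plug is turned while the driver is more than 12 degrees out of line with it ((velocity of joint plug_turn above 0.3 rad/s or velocity of joint plug_turn below -0.3 rad/s) and angle between the z axis of driver and the z axis of plug, either way round above 0.21 rad).
It fails at once if the fingers push on the plug (contact force between the fingers and plug above 2 N).
It fails at once if another thing is moved by more than 30 mm (distance of any of other_driver, wrench, spray_can, spare_plug, bolt_tray, wood_block from where it was at the start of the episode above 0.03 m).
It also fails if it takes over 59 s, if anything falls off the work surface, if the arm or the gripper's body presses on something with over 40 N, if the wrist force passes 120 N, or if a joint passes its speed limit or range.

## Working session

There is one attempt and no reset: what is moved stays moved. The work goes in short steps, Python scripts to look and compute and a tool call to move; the robot and the scene stay as the last step left them, time stands still between calls to the robot, and variables do not carry over. Pictures are saved under pics/ and viewed, and the job is handed in when it is done.

Besides the shell and the picture viewer there is one more tool, called after "Call:" as name(argument=value, ...) on one line, values as JSON. apply_moves: Moves the arm, as the interface text tells. Its arguments: {"type":"object","properties":{"series":{"type":"string"},"force":{"type":"number"}},"required":["series"]}

```bash
ls; mkdir -p pics
python3 - <<'E'
from bench import *
import cv2
print(get_obs())
for n in ("scene","top","wrist"):
    i=camera_info(n); print(n,i)
    cv2.imwrite(f"pics/{n}0.png",grab_frame(n))
E
```

```text
pics
{'clock': 0.0, 'joints': array([ 1.06585956,  0.47782594,  0.02233122,  1.55644131, -0.01148161,
        1.10931658, -0.08313233]), 'qvel': array([ 0.00057858, -0.00127279, -0.00059094,  0.00015955,  0.00236873,
       -0.00068912, -0.00102339]), 'tau': array([ 1.17456384e-03, -5.96461129e+01,  1.60863519e+00, -2.81203026e+01,
        1.25305113e-02,  9.35228483e-03,  3.54382806e-06]), 'tcp_pos': array([ 0.26064579, -0.6220024 ,  0.23031253]), 'orientation': array([ 2.00371552,  0.40481629, -2.00476855]), 'contact_force': array([-0.55554489, -0.28342288,  0.11036051]), 'moment': array([-0.01855078,  0.01509118, -0.01959441]), 'grip_width': 0.08569109703050613}
scene {'fov_y': 50.10141314414658, 'cx': 256.76011424646026, 'cy': 191.67277689991565, 'D': array([-0.08513647,  0.        ,  0.        ,  0.        ,  0.        ]), 'rvec': array([ 0.98430739,  2.64423797, -0.823303  ]), 'tvec': array([ 0.43233685, -0.23247914,  1.70040104])}
top {'fov_y': 57.38073123392468, 'cx': 254.6992156155303, 'cy': 188.51382491153151, 'D': array([-0.00924117,  0.        ,  0.        ,  0.        ,  0.        ]), 'rvec': array([ 2.15110918, -2.17015513,  0.10036604]), 'tvec': array([0.01314085, 0.57877259, 1.25939865])}
wrist {'fov_y': 68.13549464034358, 'cx': 257.42420258704266, 'cy': 192.9107334840638, 'D': array([-0.02346141,  0.        ,  0.        ,  0.        ,  0.        ]), 'rvec': array([-2.39384103,  1.58962347,  0.24994501]), 'tvec': array([-0.67495034, -0.04030241,  0.37917535])}
```

View pics/scene0.png

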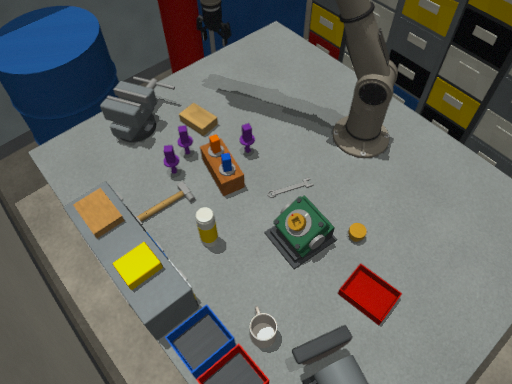

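View pics/top0.png

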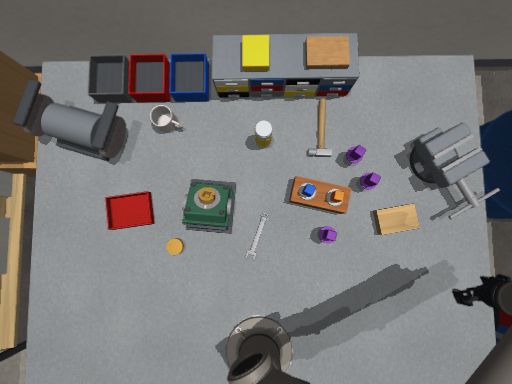

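View pics/wrist0.png

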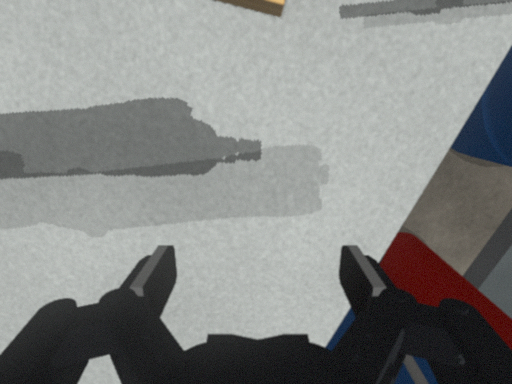

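```bash
cat > h.py <<'E'
from bench import *
import cv2, numpy as np
from scipy.spatial.transform import Rotation as R
def K(i):
    f=192/np.tan(np.radians(i['fov_y'])/2)
    return np.array([[f,0,i['cx']],[0,f,i['cy']],[0,0,1]])
def px2w(i,uv,z):
    uv=np.array(uv,float).reshape(-1,1,2)
    n=cv2.undistortPoints(uv,K(i),i['D'])[:,0]
    Rm=cv2.Rodrigues(i['rvec'])[0]; C=-Rm.T@i['tvec']
    d=np.c_[n,np.ones(len(n))]@Rm
    z=np.broadcast_to(z,(len(n),))
    return C+d*((z-C[2])/d[:,2])[:,None]
def w2px(i,P):
    return cv2.projectPoints(np.array(P,float).reshape(-1,1,3),i['rvec'],i['tvec'],K(i),i['D'])[0][:,0]
def crop(img,x0,y0,x1,y1,s,name):
    c=cv2.resize(img[y0:y1,x0:x1],None,fx=s,fy=s,interpolation=cv2.INTER_CUBIC); cv2.imwrite(name,c)
E
python3 - <<'E'
from h import *
t=cv2.imread('pics/top0.png'); crop(t,280,165,370,225,8,'pics/t_rack.png'); crop(t,175,170,245,240,8,'pics/t_gear.png')
i=camera_info('top')
print(px2w(i,[(338,197),(309,190)],[.156,.156]))
print(px2w(i,[(208,196),(183,208)],[.14,0]))
E
```

```text
[[ 0.53473579 -0.26832689  0.156     ]
 [ 0.55886659 -0.17330916  0.156     ]]
[[0.54341281 0.16392444 0.14      ]
 [0.51112137 0.27831888 0.        ]]
```

View pics/t_rack.png

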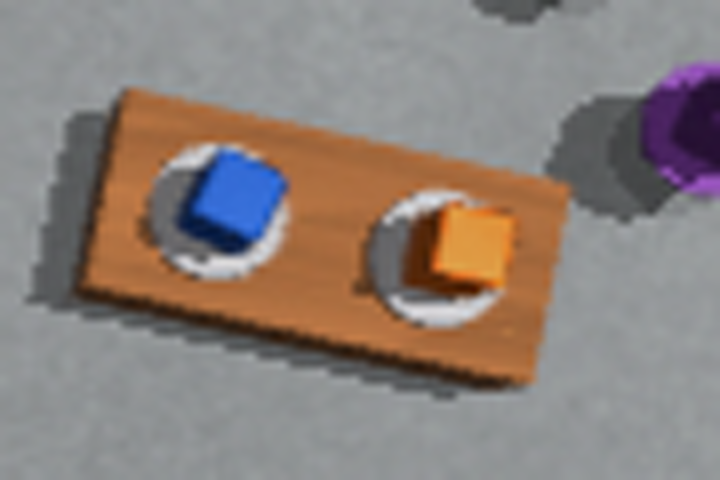

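View pics/t_gear.png

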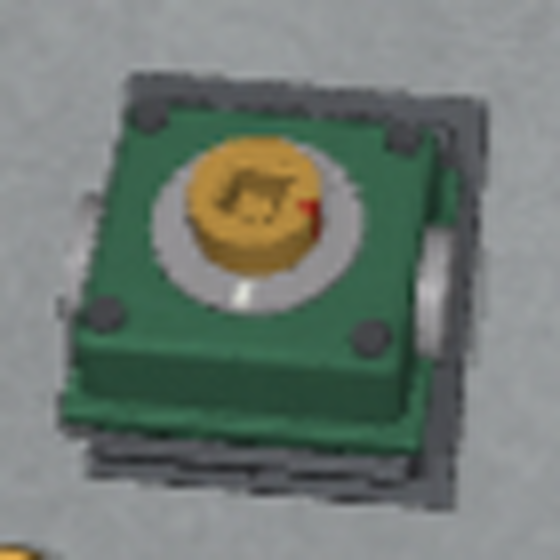

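Run:
```python
from h import *
t=cv2.imread('pics/scene0.png'); crop(t,250,185,350,275,8,'pics/s_gear.png'); crop(t,185,120,260,205,7,'pics/s_rack.png')
for n in('top','scene'):
    i=camera_info(n);Rm=cv2.Rodrigues(i['rvec'])[0]; print(n,-Rm.T@i['tvec']);print(Rm)
    print(w2px(i,[[.54,.17,.115],[.54,.07,.115],[.44,.17,.115],[.54,.17,.215]]))
```

```text
top [ 0.44223925 -0.00839138  1.31361691]
[[-0.00808907 -0.99987388 -0.01366751]
 [-0.99434423  0.00949027 -0.10578038]
 [ 0.10589675  0.01273454 -0.99429558]]
[[207.29143712 197.62252919]
 [236.39004125 197.35675377]
 [207.11362525 226.91569548]
 [202.59331479 195.08395618]]
scene [1.07641506 0.59633761 1.27202103]
[[-0.75756361  0.6527435  -0.00482654]
 [ 0.54010978  0.62265613 -0.56619852]
 [-0.36657713 -0.43153826 -0.82425478]]
[[297.85692261 222.39421887]
 [277.15024112 202.89898017]
 [319.38050262 205.40005257]
 [300.41627847 205.86598447]]
```

View pics/s_gear.png

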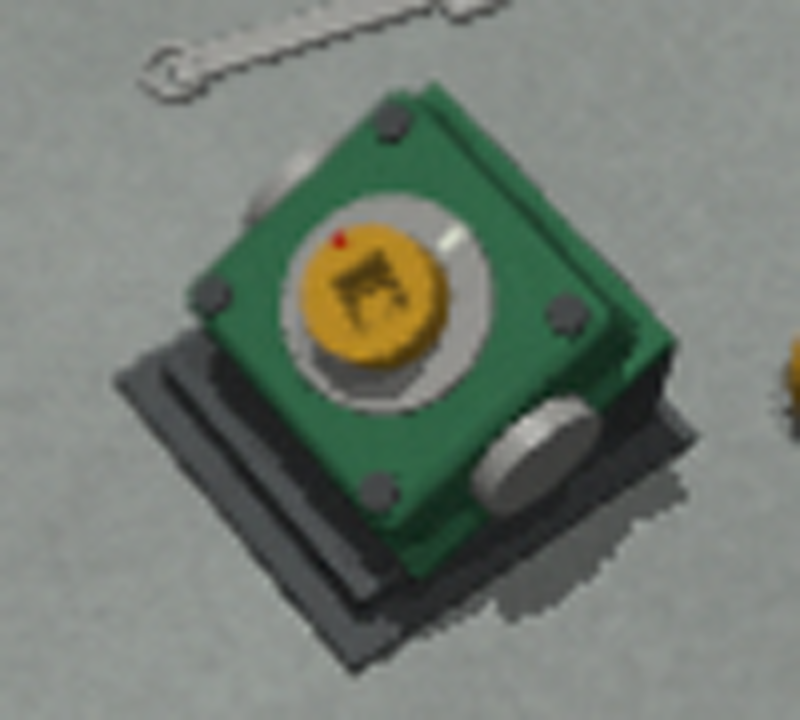

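View pics/s_rack.png

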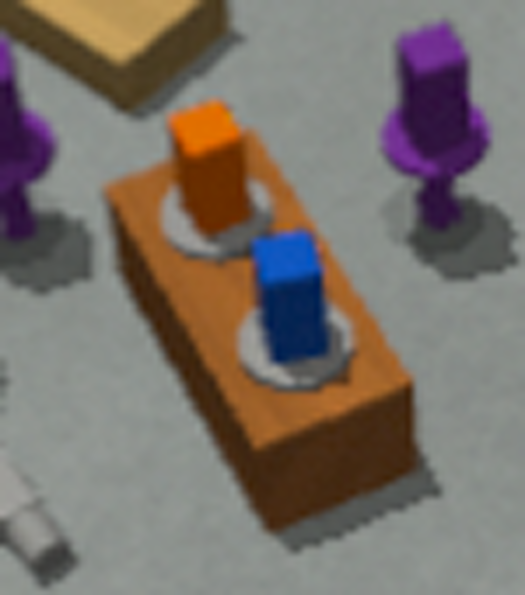

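Run:
```python
from h import *
from scipy.optimize import least_squares
def c2p(p,x0,y0,s=8): return (np.array(p,float)+.5)/s-.5+[x0,y0]
ti,si=camera_info('top'),camera_info('scene')
# order around: T: TL,TR,BR,BL image ; world: TL=(+x,+y) TR=(+x,-y) BR=(-x,-y) BL=(-x,+y)
T=c2p([(128,105),(440,130),(405,385),(80,350),(254,192)],175,170)
# scene: (+x,+y)=bottom,(+x,-y)=left,(-x,-y)=top,(-x,+y)=right
S=c2p([(385,530),(190,300),(405,92),(620,310),(372,290)],250,185)
def model(p):
    x,y,yaw,lean,hx,hy,h=p
    Rm=R.from_euler('ZY',[yaw,-lean]).as_matrix()  # leans to own -x
    L=np.array([[-hx,-hy,0],[-hx,hy,0],[hx,hy,0],[hx,-hy,0],[0,0,h]])
    return np.array([x,y,.115])+L@Rm.T
def res(p):
    P=model(p); r=np.r_[(w2px(ti,P)-T).ravel(),(w2px(si,P)-S).ravel()]
    return r
def full(p): return np.r_[res(p),(p[4]-.065)/.003,(p[5]-.07)/.003,(p[6]-.027)/.002]
for y0 in (3.1,1.57):
    s=least_squares(full,[.54,.17,y0,.5,.065,.07,.027]); print(y0,s.x.round(4),s.cost); print(res(s.x).round(1).reshape(-1,2))
```

```text
3.1 [0.5361 0.1714 3.0527 0.5093 0.064  0.0677 0.0275] 5.69688202919398
[[ 0.1 -0.5]
 [-0.9 -0.6]
 [-1.1 -1.3]
 [-0.8 -0.2]
 [-0.1  0.7]
 [ 0.2 -0.2]
 [-0.8 -1.1]
 [-0.1 -1.7]
 [-0.1 -0.3]
 [ 0.3 -0.5]]
1.57 [0.5361 0.1714 3.0527 0.5093 0.064  0.0677 0.0275] 5.696882029207417
[[ 0.1 -0.5]
 [-0.9 -0.6]
 [-1.1 -1.3]
 [-0.8 -0.2]
 [-0.1  0.7]
 [ 0.2 -0.2]
 [-0.8 -1.1]
 [-0.1 -1.7]
 [-0.1 -0.3]
 [ 0.3 -0.5]]
```

Run:
```python
from h import *
from scipy.optimize import least_squares
def c2p(p,x0,y0,s): return (np.array(p,float)+.5)/s-.5+[x0,y0]
ti,si=camera_info('top'),camera_info('scene')
T=c2p([(445,203),(515,210),(500,288),(432,278)],280,165,8)
# top img: TL(+x+y) TR(+x-y) BR(-x-y) BL(-x+y)
S=c2p([(188,157),(170,118),(217,98),(243,132)],185,120,7)
# scene: +x+y bottom ; +x-y left ; -x-y top; -x+y right
L=np.array([[1,1,0],[1,-1,0],[-1,-1,0],[-1,1,0]])*.016
def model(p): return np.array([p[0],p[1],.156])+L@R.from_euler('z',p[2]).as_matrix().T
f=lambda p:np.r_[(w2px(ti,model(p))-T).ravel(),(w2px(si,model(p))-S).ravel()]
s=least_squares(f,[.535,-.268,-.1]);print(s.x,f(s.x).round(1))
print(px2w(ti,c2p([(125,90),(568,185),(530,385),(80,293),(438,258),(217,212)],280,165,8),[.08,.08,.08,.08,.086,.086]).round(4))
o=get_obs(); Rt=R.from_rotvec(o['orientation']).as_matrix(); print(Rt.round(3)); 
wi=camera_info('wrist');Rc=cv2.Rodrigues(wi['rvec'])[0];C=-Rc.T@wi['tvec']
print('cam in tool',Rt.T@(C-o['tcp_pos'])); print((Rt.T@Rc.T).round(3))
```

```text
[ 0.54149801 -0.27100961 -0.19004085] [-0.5 -0.6  0.4  0.3  0.7  0.  -0.4 -0.5  0.6  0.  -0.7 -0.1  0.4 -0.6
  0.6  0.2]
[[ 0.6175 -0.1365  0.08  ]
 [ 0.5733 -0.3307  0.08  ]
 [ 0.4855 -0.3109  0.08  ]
 [ 0.5276 -0.1149  0.08  ]
 [ 0.5411 -0.2712  0.086 ]
 [ 0.5622 -0.1751  0.086 ]]
[[-0.001  0.386 -0.922]
 [ 0.001 -0.922 -0.386]
 [-1.    -0.001  0.   ]]
cam in tool [-0.14212555  0.0006056  -0.07821489]
[[-0.    -0.305  0.952]
 [ 1.     0.001  0.001]
 [-0.001  0.952  0.305]]
```

```bash
cat >> h.py <<'E'
def go(pos,Rm,o=None,show=True):
    "relative move from measured pose to target pose; prints rotvec and shift"
    o=o or get_obs(); R0=R.from_rotvec(o['orientation']).as_matrix()
    w=R.from_matrix(R0.T@Rm).as_rotvec(); t=R0.T@(np.array(pos)-o['tcp_pos'])
    if show: print('w',w.round(4),'t',t.round(4),'rows',np.linalg.norm(t)/.0625,np.degrees(np.linalg.norm(w))/10.7)
    return w,t
def toolR(x,yhint):
    x=np.array(x,float);x/=np.linalg.norm(x);y=np.array(yhint,float);y-=x*(x@y);y/=np.linalg.norm(y)
    return np.c_[x,y,np.cross(x,y)]
E
python3 - <<'E'
from h import *
a=-.19
go([.5415,-.271,.26],toolR([0,0,-1],[np.cos(a),np.sin(a),0]))
E
```

```text
w [-9.84e-01 -6.00e-04  1.30e-03] t [-0.0292 -0.2154 -0.3947] rows 7.209203111440454 5.268995024992202
```

Call:
apply_moves(series="-0.984 0 0 -0.029 -0.215 -0.395 1;-0.984 0 0 -0.029 -0.215 -0.395 1;-0.984 0 0 -0.029 -0.215 -0.395 1;-0.984 0 0 -0.029 -0.215 -0.395 1;-0.984 0 0 -0.029 -0.215 -0.395 1;-0.984 0 0 -0.029 -0.215 -0.395 1;-0.984 0 0 -0.029 -0.215 -0.395 1;-0.984 0 0 -0.029 -0.215 -0.395 1;-0.984 0 0 -0.029 -0.215 -0.395 1;-0.984 0 0 -0.029 -0.215 -0.395 1")

```text
clock: 1.4
tcp_pos: [0.5407, -0.2738, 0.2599]
orientation: [1.349, 1.112, -1.351]
contact_force: [0.0, -1.2, 0.5]
grip_width: 0.0856
```

Run:
```python
from h import *
o=get_obs(); print(o['clock'],o['joints'].round(3),o['qvel'].round(3),o['tcp_pos'])
i=camera_info('wrist'); im=grab_frame('wrist'); cv2.imwrite('pics/w1.png',im); np.save('w1.npy',i,allow_pickle=True)
P=[[.5415,-.271,.156]]; print(w2px(i,P))
```

```text
1.4 [ 0.617  0.361 -0.326  1.676  0.127  1.126  0.063] [ 0.011 -0.001  0.002  0.    -0.002  0.    -0.003] [ 0.54066128 -0.27380366  0.25988911]
[[257.20398085 188.49397014]]
```

View pics/w1.png

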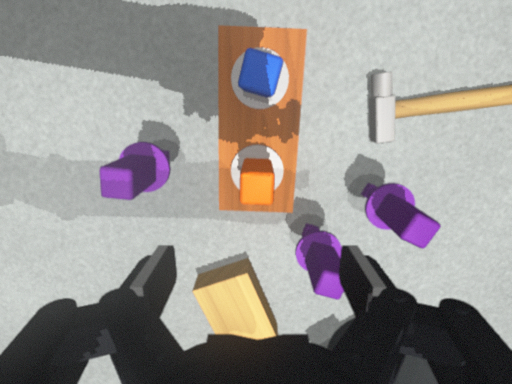

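Run:
```python
from h import *
im=cv2.imread('pics/w1.png'); crop(im,215,135,305,225,6,'pics/w1c.png')
i=camera_info('top'); print(px2w(i,[(370,181),(327,235),(356,155)],.15))
go([.5415,-.271,.109],toolR([0,0,-1],[np.cos(-.19),np.sin(-.19),0]))
```

```text
[[ 0.58767661 -0.37784908  0.15      ]
 [ 0.41048127 -0.2295494   0.15      ]
 [ 0.67613984 -0.33473243  0.15      ]]
w [-0.0035  0.001   0.001 ] t [ 0.1509  0.0005 -0.0032] rows 2.415668012896801 0.02038236610039455
```

View pics/w1c.png

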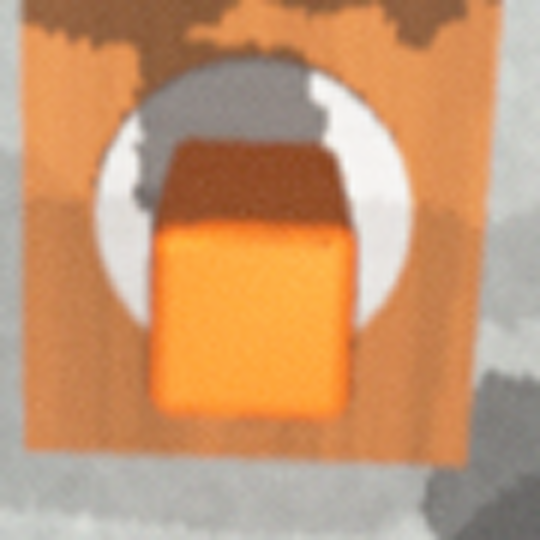

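Call:
apply_moves(series="0 0 0 0.05 0 0 1;0 0 0 0.09 0 0 1;0 0 0 0.09 0 0 1;0 0 0 0.09 0 0 1")

```text
clock: 1.95
tcp_pos: [0.5426, -0.2728, 0.1718]
orientation: [1.349, 1.111, -1.348]
contact_force: [-0.0, -0.0, 0.2]
grip_width: 0.0855
```

Run:
```python
from h import *
o=get_obs(); print(o['clock'],o['qvel'].round(3),o['tcp_pos'])
im=grab_frame('wrist'); cv2.imwrite('pics/w2.png',im)
go([.5415,-.271,.109],toolR([0,0,-1],[np.cos(-.19),np.sin(-.19),0]))
```

```text
1.95 [-0.004 -0.017 -0.007 -0.017  0.002 -0.005 -0.001] [ 0.54255328 -0.27284143  0.17184664]
w [-0.0012  0.0008 -0.0031] t [ 0.0634 -0.002  -0.0014] rows 1.0148032796319841 0.01805839752515759
```

View pics/w2.png

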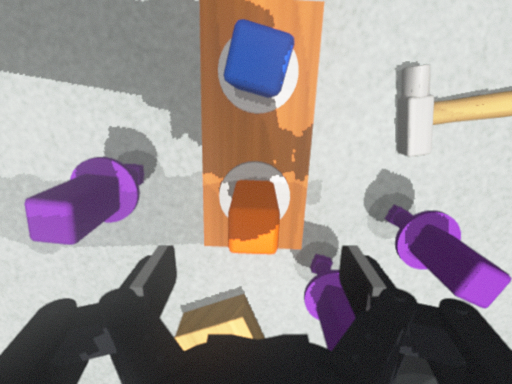

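Call:
apply_moves(series="0 0 0 0.03 -0.001 -0.001 1;0 0 0 0.062 -0.001 -0.001 1;0 0 0 0.062 -0.001 -0.001 1;0 0 0 0.062 -0.001 -0.001 1;0 0 0 0.062 -0.001 -0.001 0.2;0 0 0 0.062 -0.001 -0.001 0.2;0 0 0 0.062 -0.001 -0.001 0.2;0 0 0 0.062 -0.001 -0.001 0.2;0 0 0 0.062 -0.001 -0.001 0.2;0 0 0 0.062 -0.001 -0.001 0.2", force=90)

```text
clock: 3.25
tcp_pos: [0.5415, -0.2708, 0.109]
orientation: [1.348, 1.112, -1.348]
contact_force: [-2.1, 1.1, 5.3]
grip_width: 0.0311
```

Run:
```python
from h import *
o=get_obs(); print(o)
im=grab_frame('wrist'); cv2.imwrite('pics/w3.png',im)
```

```text
{'clock': 3.25, 'joints': array([ 5.88575796e-01,  5.19713521e-01, -3.01770379e-01,  1.81522763e+00,
        2.00886259e-01,  8.35747425e-01, -1.19649257e-03]), 'qvel': array([ 1.57182708e-03, -2.35804490e-04, -7.95600625e-05,  1.59391154e-03,
       -2.50231068e-04, -7.76904309e-04, -2.32293346e-03]), 'tau': array([-5.73519152e-01, -5.31115329e+01, -3.36724252e+00, -2.20236218e+01,
       -3.49088071e-02, -5.16475439e-01, -5.85529066e-03]), 'tcp_pos': array([ 0.54149836, -0.27080097,  0.10902871]), 'orientation': array([ 1.3478233 ,  1.11226079, -1.34778996]), 'contact_force': array([-2.10790514,  1.08719566,  5.25244737]), 'moment': array([0.0372003 , 0.29435328, 0.02085113]), 'grip_width': 0.03110925342889648}
```

View pics/w3.png

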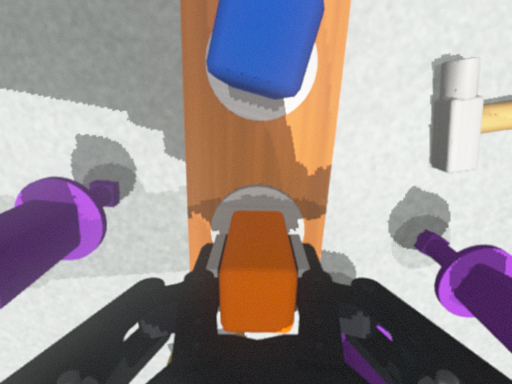

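```bash
cat >> h.py <<'E'
def raycase(i,uv,pt,n):
    uv=np.array(uv,float).reshape(-1,1,2); nn=cv2.undistortPoints(uv,K(i),i['D'])[:,0]
    Rm=cv2.Rodrigues(i['rvec'])[0]; C=-Rm.T@i['tvec']; d=np.c_[nn,np.ones(len(nn))]@Rm
    return C+d*(((pt-C)@n)/(d@n))[:,None]
def caseR(yaw=3.053): return R.from_euler('ZY',[yaw,-np.pi/6]).as_matrix()
E
python3 - <<'E'
from h import *
def c2p(p,x0,y0,s): return (np.array(p,float)+.5)/s-.5+[x0,y0]
Rc=caseR(); n=Rc[:,2]; f=np.array([.5361,.1714,.115]); m=f+.027*n
print(n,m)
for nm,pr,pw,off in(('top',(308,208),(244,295),(175,170)),('scene',(340,240),(453,238),(250,185))):
    i=camera_info(nm)
    a=(raycase(i,c2p([pr],*off,8),m,n)-m)@Rc; b=(raycase(i,c2p([pw],*off,8),f+.003*n,n)-m)@Rc
    for v in(a[0],b[0]): print(nm,v.round(4),np.hypot(*v[:2]),np.arctan2(v[1],v[0]))
# look pose: tool x=-n, tool y at angle
E
```

```text
[ 0.49803912 -0.04423841  0.8660254 ] [0.54954706 0.17020556 0.13838269]
top [0.0032 0.0237 0.    ] 0.023872868249730343 1.4384591504613884
top [ 0.0336 -0.0006 -0.024 ] 0.033567966180558004 -0.018580468737059458
scene [ 0.0024  0.0247 -0.    ] 0.024817834902396942 1.472555127204734
scene [ 0.0345  0.0007 -0.024 ] 0.03446896323191456 0.01958223844478422
```

Call:
apply_moves(series="0 0 0 -0.03 0 0 0.2;0 0 0 -0.09 0 0 0.2;0 0 0 -0.15 0 0 0.2;0 0 0 -0.2 0 0 0.2;0 0 0 -0.2 0 0 0.2;0 0 0 -0.2 0 0 0.2;0 0 0 -0.2 0 0 0.2")

```text
clock: 4.18
tcp_pos: [0.5399, -0.27, 0.3055]
orientation: [1.347, 1.118, -1.351]
contact_force: [0.6, 1.1, -5.1]
grip_width: 0.0311
```

Run:
```python
from h import *
Rc=caseR(); n=Rc[:,2]; m=np.array([.5495,.1702,.1384])
a=1.40+np.pi/2
T=toolR(-n,Rc@[np.cos(a),np.sin(a),0]); print(T.round(3))
go(m+.16*n,T); print(m+.16*n)
o=get_obs();print(o['joints'].round(2))
```

```text
[[-0.498  0.835 -0.234]
 [ 0.044 -0.245 -0.969]
 [-0.866 -0.493  0.085]]
w [ 0.0683 -0.0719 -0.514 ] t [ 0.029   0.006  -0.4422] rows 7.090975322491739 2.803259925940059
[0.62918626 0.16312186 0.27696406]
[ 0.62  0.33 -0.33  1.62  0.11  1.22  0.07]
```

Call:
apply_moves(series="0 0 0 0 0 -0.06 0.2;0.02 -0.02 -0.15 0.0 0 -0.12 0.2;0.04 -0.04 -0.3 0 0.0 -0.18 0.2;0.068 -0.072 -0.514 0.03 0.006 -0.24 0.2;0.068 -0.072 -0.514 0.03 0.006 -0.3 0.2;0.068 -0.072 -0.514 0.03 0.006 -0.36 0.2;0.068 -0.072 -0.514 0.03 0.006 -0.41 0.2;0.068 -0.072 -0.514 0.03 0.006 -0.442 0.2;0.068 -0.072 -0.514 0.03 0.006 -0.442 0.2;0.068 -0.072 -0.514 0.03 0.006 -0.442 0.2;0.068 -0.072 -0.514 0.03 0.006 -0.442 0.2")

```text
clock: 5.55
tcp_pos: [0.631, 0.1606, 0.2777]
orientation: [1.087, 1.433, -1.801]
contact_force: [0.5, -0.8, -4.2]
grip_width: 0.0311
```

Run:
```python
from h import *
Rc=caseR(); n=Rc[:,2]; m=np.array([.5495,.1702,.1384])
a=1.40+np.pi/2
o=get_obs();print(o['clock'],o['joints'].round(2),o['qvel'].round(3),o['tcp_pos'])
i=camera_info('wrist');im=grab_frame('wrist'); cv2.imwrite('pics/w4.png',im)
np.save('w4.npy',dict(i=i,o=o),allow_pickle=True)
go(m+.16*n,toolR(-n,Rc@[np.cos(a),np.sin(a),0]))
Rt=R.from_rotvec(o['orientation']).as_matrix()
print(w2px(i,[m,m+.028*Rc[:,0],m+.028*Rc[:,1],m-.028*Rc[:,0],m-.028*Rc[:,1],o['tcp_pos']+.1*Rt[:,0]]))
```

```text
5.55 [-0.04  0.74 -0.42  1.14  0.03  1.78 -0.69] [ 0.005 -0.007 -0.006 -0.003 -0.004  0.004 -0.002] [0.63097054 0.16058293 0.27765825]
w [-0.0031  0.0006 -0.0049] t [ 0.0018 -0.0016 -0.0019] rows 0.04984431377487285 0.030872968332988703
[[254.26079858 173.73811045]
 [229.32270812 178.01465755]
 [258.60629588 197.46000093]
 [279.41280649 169.43232544]
 [249.67623626 148.71187376]
 [256.43342992 192.78388757]]
```

View pics/w4.png

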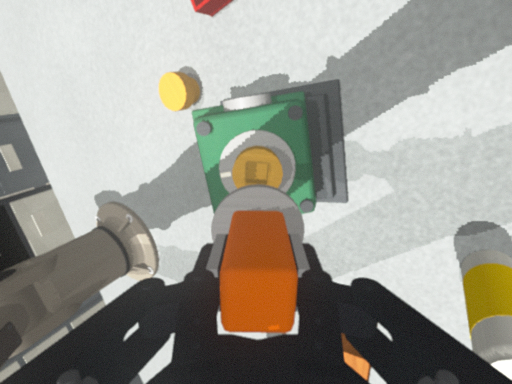

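Run:
```python
from h import *
im=cv2.imread('pics/w4.png'); crop(im,185,85,335,215,5,'pics/w4c.png')
```

```text
(no output)
```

View pics/w4c.png

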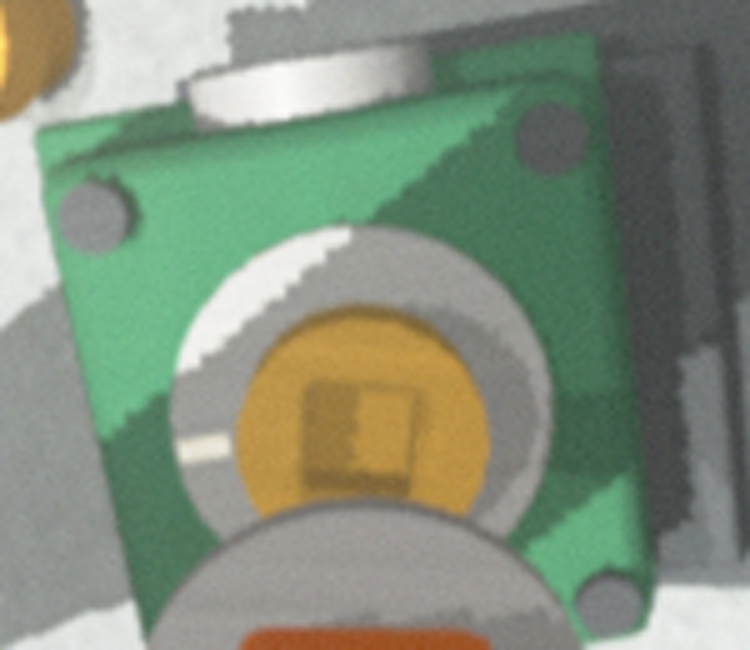

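Run:
```python
from h import *
d=np.load('w4.npy',allow_pickle=True).item(); i,o=d['i'],d['o']
def c2p(p): return (np.array(p,float)+.5)/5-.5+[185,85]
Rc=caseR(); n=Rc[:,2]; f=np.array([.5361,.1714,.115]); m=f+.027*n
w=raycase(i,c2p([(361,437)]),m,n); print('mouth',w, ((w-m)@Rc).round(4))
b=raycase(i,c2p([(97,215),(553,138),(610,600)]),f+.002*n,n); bc=(b-f)@Rc; print('bolts',bc.round(4)); print('face mid',((b[0]+b[2])/2-.002*n), 'mid in case',((bc[0]+bc[2])/2).round(4))
e1=bc[1]-bc[0]; e2=bc[2]-bc[1]; print('ang',np.arctan2(e1[1],e1[0]),np.arctan2(e2[1],e2[0]),np.linalg.norm(e1),np.linalg.norm(e2))
wm=raycase(i,c2p([(180,451),(229,446)]),f+.003*n,n); print('white',((wm-w)@Rc).round(4))
s=raycase(i,c2p([(303,381),(420,386),(415,493),(300,488)]),m,n); sc=(s-w)@Rc; print(sc.round(4)); e=np.roll(sc,-1,0)-sc; print(np.arctan2(e[:,1],e[:,0]),np.hypot(e[:,0],e[:,1]))
Rt=R.from_rotvec(o['orientation']).as_matrix(); ty=Rc.T@Rt[:,1]; print('tool y case ang',np.arctan2(ty[1],ty[0]))
```

```text
mouth [[0.55229938 0.1714085  0.13686131]] [[-0.003  -0.0014  0.    ]]
bolts [[ 0.0479 -0.0568  0.002 ]
 [-0.0562 -0.0556  0.002 ]
 [-0.0555  0.0559  0.002 ]]
face mid [0.5394132  0.17152075 0.11310079] mid in case [-0.0038 -0.0004  0.002 ]
ang 3.130693296776883 1.564738383738109 0.10417205337883402 0.11156567609697497
white [[ 0.0439  0.0017 -0.024 ]
 [ 0.0322  0.0025 -0.024 ]]
[[ 0.0102 -0.0145 -0.    ]
 [-0.0146 -0.009  -0.    ]
 [-0.0096  0.0147 -0.    ]
 [ 0.0154  0.0091 -0.    ]]
[ 2.92414876  1.36380846 -0.21968917 -1.7844046 ] [0.02543166 0.02418226 0.02559205 0.02412365]
tool y case ang 2.967413647993437
```

```bash
python3 - <<'E'
from h import *
d=np.load('w4.npy',allow_pickle=True).item(); i,o=d['i'],d['o']
Rt=R.from_rotvec(o['orientation']).as_matrix(); p=o['tcp_pos']
def prj(l): return w2px(i,p+np.array(l)@Rt.T)
th=np.linspace(0,2*np.pi,73)
for x in(.023,.029):
    q=prj(np.c_[np.full(73,x),.03*np.cos(th),.03*np.sin(th)]); print('flange rows',q[:,1].min(),'cols',q[:,0].min(),q[:,0].max())
print('handle top',prj([[-.047,a*.016,b*.016] for a,b in((-1,-1),(1,-1),(1,1),(-1,1))]).round(1))
w=np.array([0.5523,.1714,.1369]); print('mouth in tool',Rt.T@(w-p))
m=np.array([.5495,.1702,.1384]); print('fit mouth in tool',Rt.T@(m-p))
E
python3 - <<'E'
import sys; sys.path.insert(0,'.')
from h import *
im=cv2.imread('pics/w4.png'); crop(im,190,175,325,345,4,'pics/w4d.png')
E
```

```text
flange rows 184.49716461623683 cols 209.16191392392724 303.1528398959799
flange rows 181.8327381365662 cols 210.62829445411424 301.74421447746164
handle top [[214.3 269.5]
 [296.9 269.6]
 [293.4 334.9]
 [217.9 334.9]]
mouth in tool [ 0.16155914  0.00024902 -0.00418722]
fit mouth in tool [ 0.16159028 -0.00252798 -0.00223343]
```

View pics/w4d.png

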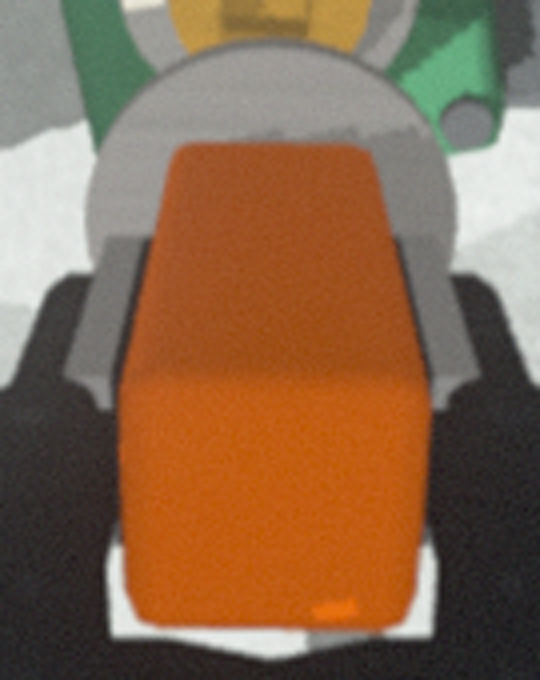

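Run:
```python
from h import *
o=get_obs();Rt=R.from_rotvec(o['orientation']).as_matrix(); p=o['tcp_pos']; print(p,Rt.round(3))
for n,b in(('scene',(245,155,345,255)),('top',(180,155,260,235))):
    i=camera_info(n); im=grab_frame(n); cv2.imwrite(f'pics/{n}5.png',im)
    s=6 if n=='scene' else 7
    c=cv2.resize(im[b[1]:b[3],b[0]:b[2]],None,fx=s,fy=s,interpolation=cv2.INTER_CUBIC)
    th=np.linspace(0,2*np.pi,40)
    for pts in([[x,0,0] for x in np.linspace(-.047,.1,15)],np.c_[np.full(40,.029),.03*np.cos(th),.03*np.sin(th)],[[.088,a,b] for a in(-.01,.01) for b in(-.01,.01)]):
        for q in w2px(i,p+np.array(pts)@Rt.T): cv2.circle(c,tuple(int(round(v)) for v in (q-[b[0],b[1]]+.5)*s),1,(255,0,255),-1)
    cv2.imwrite(f'pics/{n}5c.png',c)
```

```text
[0.63096984 0.1607669  0.27795295] [[-0.494  0.837 -0.236]
 [ 0.043 -0.248 -0.968]
 [-0.868 -0.488  0.087]]
```

View pics/scene5c.png

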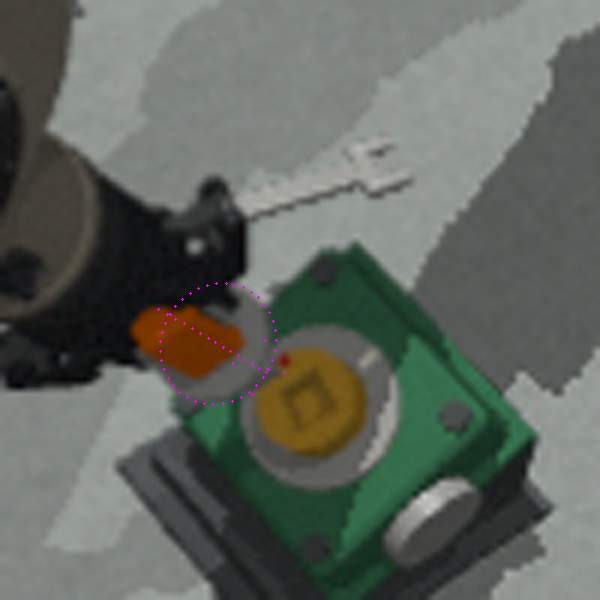

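View pics/top5c.png

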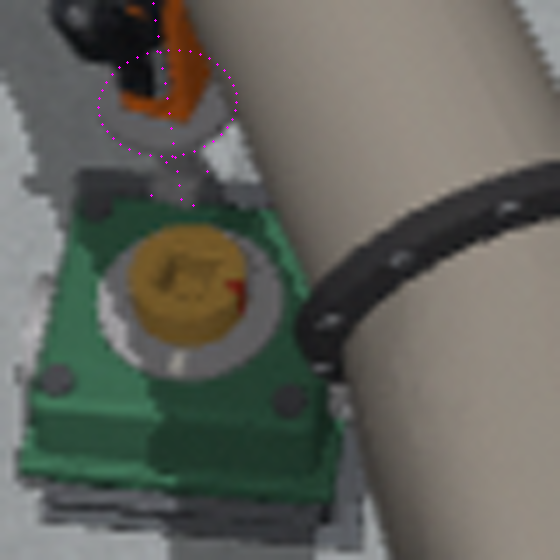

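Run:
```python
from h import *
from scipy.optimize import least_squares
d=np.load('w4.npy',allow_pickle=True).item(); i,o=d['i'],d['o']
Rt=R.from_rotvec(o['orientation']).as_matrix(); p=o['tcp_pos']
def prj(l): return w2px(i,p+np.array(l)@Rt.T)
th=np.linspace(0,2*np.pi,181)
def pred(q):
    dx,dy,dz,ry,rz=q
    M=R.from_euler('yz',[ry,rz]).as_matrix(); g=np.array([-.019+dx,dy,dz])
    f=lambda L: prj(g+(np.array(L)-[-.019,0,0])@M.T)
    a=f(np.c_[np.full(181,.029),.03*np.cos(th),.03*np.sin(th)]); b=f(np.c_[np.full(181,.023),.03*np.cos(th),.03*np.sin(th)])
    ht=f([[-.047,-.016,-.016],[-.047,.016,-.016],[.023,-.016,-.016],[.023,.016,-.016],[-.047,0,.016]])
    return np.array([min(a[:,1].min(),b[:,1].min()),b[:,0].min(),b[:,0].max(),ht[0,0],ht[1,0],(ht[0,1]+ht[1,1])/2,ht[2,0],ht[3,0],(ht[2,1]+ht[3,1])/2,ht[4,1]])
obs=np.array([185.3,211.2,304.3,219.5,298,268.8,233.5,283.2,210.8,332.0])
print((obs-pred([0]*5)).round(1))
f=lambda q:np.r_[obs-pred(q),q[0]/.003,q[1]/.002,q[2]/.002,q[3]/.03,q[4]/.03]
s=least_squares(f,[0]*5,x_scale=.01);print(s.x.round(4),(obs-pred(s.x)).round(1))
```

```text
[ 3.5  2.1  1.1  5.2  1.1 -0.8  3.1  1.3  4.6 -3. ]
[ 0.0036  0.0012  0.0027 -0.0239 -0.0005] [-0.5 -1.   0.4  0.5 -0.4  0.5  0.5  0.1  1.4 -0.9]
```

Run:
```python
from h import *
from scipy.optimize import least_squares
a=cv2.imread('pics/w3.png'); b=cv2.imread('pics/w4.png')
cv2.imwrite('pics/cmp.png',cv2.resize(np.hstack([a[175:345,190:325],b[175:345,190:325]]),None,fx=2.9,fy=2.9,interpolation=cv2.INTER_CUBIC))
d=np.load('w4.npy',allow_pickle=True).item(); i,o=d['i'],d['o']
Rt=R.from_rotvec(o['orientation']).as_matrix(); p=o['tcp_pos']
th=np.linspace(0,2*np.pi,181)
def cam(q):
    j=dict(i); dR=R.from_rotvec(q[:3]).as_matrix(); j['rvec']=cv2.Rodrigues(dR@cv2.Rodrigues(i['rvec'])[0])[0].ravel(); j['tvec']=dR@i['tvec']+q[3:6]; return j
def pred(q):
    j=cam(q); dx=q[6]
    f=lambda L: w2px(j,p+(np.array(L)+[dx,0,0])@Rt.T)
    a=f(np.c_[np.full(181,.029),.03*np.cos(th),.03*np.sin(th)]); b=f(np.c_[np.full(181,.023),.03*np.cos(th),.03*np.sin(th)])
    ht=f([[-.047,-.016,-.016],[-.047,.016,-.016],[.023,-.016,-.016],[.023,.016,-.016],[-.047,0,.016]])
    return np.array([min(a[:,1].min(),b[:,1].min()),b[:,0].min(),b[:,0].max(),ht[0,0],ht[1,0],(ht[0,1]+ht[1,1])/2,ht[2,0],ht[3,0],(ht[2,1]+ht[3,1])/2,ht[4,1]])
obs=np.array([185.3,211.2,304.3,219.5,298,268.8,233.5,283.2,210.8,332.0])
f=lambda q:np.r_[obs-pred(q),q[:3]/.007,q[3:6]/.002,q[6]/.002]
s=least_squares(f,[0]*7,x_scale=.01);print(s.x.round(4),(obs-pred(s.x)).round(1))
Rc=caseR(); n=Rc[:,2]; F=np.array([.5361,.1714,.115]); m=F+.027*n
c2p=lambda P:(np.array(P,float)+.5)/5-.5+[185,85]
for j in (i,cam(s.x)):
    w=raycase(j,c2p([(361,437)]),m,n)[0]; bb=raycase(j,c2p([(97,215),(553,138),(610,600)]),F+.002*n,n)
    print(w,'in tool',Rt.T@(w-p),'case',Rc.T@(w-m),'boltmid',Rc.T@((bb[0]+bb[2])/2-F))
```

```text
[-0.0091  0.0004 -0.      0.0012  0.0011  0.003   0.0025] [ 0.1 -1.2  0.5  0.3 -0.1 -0.6  0.4  0.1  2.  -0.7]
[0.55229938 0.1714085  0.13686131] in tool [ 0.16159339  0.00026528 -0.00419869] case [-3.04274299e-03 -1.44173997e-03  5.81683623e-17] boltmid [-0.00379841 -0.00041341  0.002     ]
[0.55222586 0.17585911 0.13713094] in tool [ 0.1615837  -0.00103293 -0.0084649 ] case [-2.50349376e-03 -5.86838856e-03 -4.82909887e-18] boltmid [-0.0032274  -0.00517146  0.002     ]
```

View pics/cmp.png

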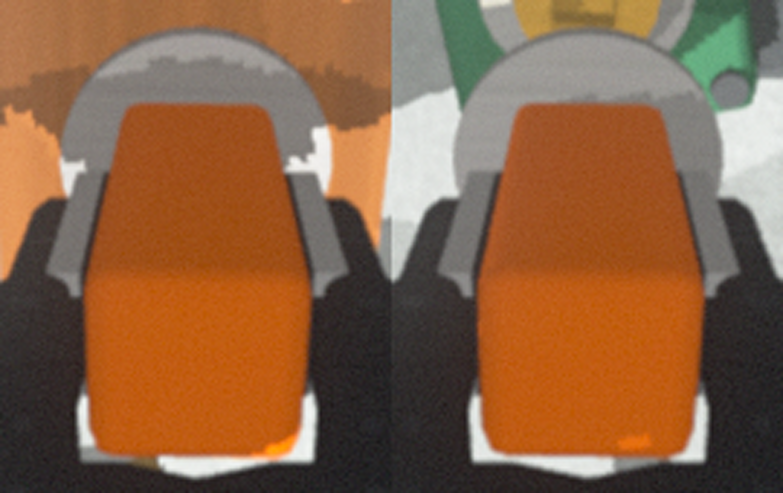

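Run:
```python
from h import *
def c2p(p,o): return (np.array(p,float)+.5)/8-.5+o
Rc=caseR(); n=Rc[:,2]; F=np.array([.5361,.1714,.115])
B={'top':c2p([(150,115),(404,137),(371,338),(106,313)],[175,170]),'scene':c2p([(378,492),(211,296),(393,122),(567,314)],[250,185])}
for k in B:
    b=raycase(camera_info(k),B[k],F+.003*n,n); print(k,((b-F)@Rc).round(4).tolist(),'mid',(Rc.T@(b.mean(0)-F)).round(4))
from scipy.optimize import least_squares
def f(q):
    M=R.from_euler('ZY',[q[2],-np.pi/6]).as_matrix(); P=np.array([q[0],q[1],.115])+np.array([[-q[3],-q[4],.003],[-q[3],q[4],.003],[q[3],q[4],.003],[q[3],-q[4],.003]])@M.T
    return np.r_[(w2px(camera_info('top'),P)-B['top']).ravel(),(w2px(camera_info('scene'),P)-B['scene']).ravel()]
s=least_squares(f,[.536,.17,3.05,.053,.056]);print(s.x,f(s.x).round(1))
n=R.from_euler('ZY',[s.x[2],-np.pi/6]).as_matrix()[:,2];m=np.r_[s.x[:2],.115]+.027*n;print(m)
o=get_obs();Rt=R.from_rotvec(o['orientation']).as_matrix();print(Rt.T@(m-o['tcp_pos']))
```

```text
top [[-0.056, -0.0567, 0.003], [-0.0549, 0.0559, 0.003], [0.0497, 0.0553, 0.003], [0.0479, -0.0565, 0.003]] mid [-0.0033 -0.0005  0.003 ]
scene [[-0.0568, -0.0549, 0.003], [-0.0562, 0.0567, 0.003], [0.0486, 0.0554, 0.003], [0.0474, -0.0559, 0.003]] mid [-0.0042  0.0004  0.003 ]
[0.53974629 0.17136944 3.04387868 0.05213217 0.05585236] [ 0.2 -0.3 -0.  -0.3 -0.1 -0.3 -0.1 -0.2  0.2 -0.1  0.3 -0.2  0.1 -0.2
  0.2 -0.2]
[0.55318189 0.1700524  0.13838269]
[ 0.16028885  0.00107036 -0.00227427]
```

```bash
cat >> h.py <<'E'
RC=caseR(3.044); N=RC[:,2]; M=np.array([.5532,.1703,.1382])
def plugpose(h,turn):  # tip height h above mouth; plug turn value
    a=-turn+np.pi/2
    return M+(.1+h)*N, toolR(-N,RC@[np.cos(a),np.sin(a),0])
E
python3 - <<'E'
from h import *
M[:]=M+0.001*np.array([0,1,0])
P,T=plugpose(.006,-1.362); print(P); go(P,T)
E
```

```text
[0.60594781 0.1661358  0.22999869]
w [ 0.0435  0.0046 -0.006 ] t [ 0.0545  0.0015 -0.003 ] rows 0.8735674868179982 0.23634816126057592
```

Call:
apply_moves(series="0.043 0.004 -0.006 0.02 0.001 -0.003 0.2;0.043 0.004 -0.006 0.04 0.001 -0.003 0.2;0.043 0.004 -0.006 0.054 0.001 -0.003 0.2;0.043 0.004 -0.006 0.054 0.001 -0.003 0.2;0.043 0.004 -0.006 0.054 0.001 -0.003 0.2;0.043 0.004 -0.006 0.054 0.001 -0.003 0.2")

```text
clock: 6.45
tcp_pos: [0.6062, 0.1675, 0.2314]
orientation: [1.11, 1.409, -1.839]
contact_force: [0.2, -0.4, -3.8]
grip_width: 0.0311
```

Run:
```python
from h import *
M[:]=M+0.001*np.array([0,1,0])
o=get_obs();Rt=R.from_rotvec(o['orientation']).as_matrix()
print(o['clock'],o['tcp_pos'],Rt.T@o['contact_force'],Rt.T@o['moment'],o['qvel'].round(3))
P,T=plugpose(.006,-1.362);go(P,T); P,T=plugpose(-.021,-1.362);go(P,T)
im=grab_frame('wrist'); cv2.imwrite('pics/w6.png',im[60:345,150:370]); s=grab_frame('scene'); crop(s,260,170,350,250,7,'pics/s6.png')
```

```text
6.45 [0.60621616 0.16747508 0.23139488] [ 3.18502524  2.19527275 -0.02902515] [-0.00183806  0.25037568  0.98481588] [-0.003 -0.     0.002  0.007  0.    -0.002  0.001]
w [ 0.0022 -0.     -0.0011] t [0.0013 0.0008 0.0012] rows 0.03125134297718482 0.013224123585285037
w [ 0.0022 -0.     -0.0011] t [0.0283 0.0008 0.0012] rows 0.4530559789789657 0.013224123585285037
```

View pics/s6.png

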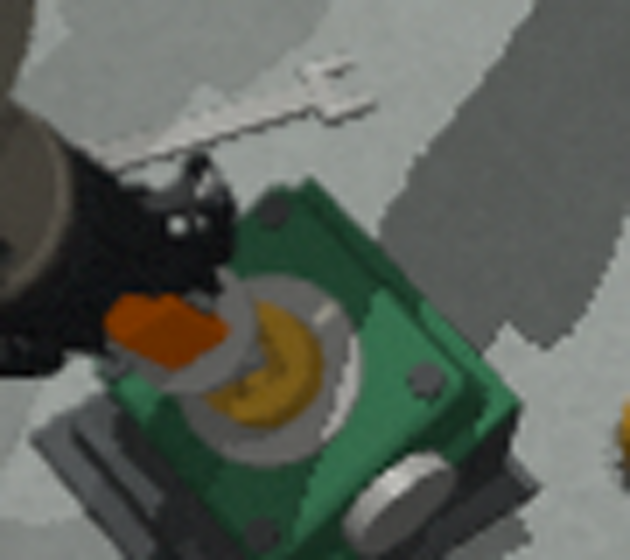

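View pics/w6.png

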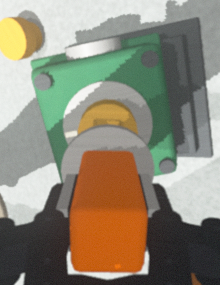

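Call:
apply_moves(series="0 0 0 0.004 0 0 0.2;0 0 0 0.008 0 0 0.2;0 0 0 0.012 0 0 0.2;0 0 0 0.016 0 0 0.2;0 0 0 0.016 0 0 0.2")

```text
clock: 7.18
tcp_pos: [0.5972, 0.1681, 0.2165]
orientation: [1.108, 1.41, -1.841]
contact_force: [-0.3, 0.6, -4.5]
grip_width: 0.0315
```

```bash
cat > st.py <<'E'
from h import *
M[:]=M+0.001*np.array([0,1,0])
o=get_obs();Rt=R.from_rotvec(o['orientation']).as_matrix()
print(o['clock'],o['tcp_pos'],'F',(Rt.T@o['contact_force']).round(2),'Mo',(Rt.T@o['moment']).round(2),'tip in case',(RC.T@(o['tcp_pos']+.1*Rt[:,0]-M)).round(4))
P,T=plugpose(-.021,-1.362);go(P,T)
E
python3 st.py
```

```text
7.175 [0.59722704 0.16805073 0.21646534] F [ 4.08  1.83 -1.  ] Mo [-0.05  0.12  1.01] tip in case [ 0.001  -0.0009 -0.0102]
w [0.0022 0.0015 0.0009] t [0.0108 0.0011 0.0008] rows 0.17497877012837953 0.014853182085486909
```

Call:
apply_moves(series="0 0 0 0.004 0.001 0.001 0.2;0 0 0 0.008 0.001 0.001 0.2;0 0 0 0.012 0.001 0.001 0.2;0 0 0 0.012 0.001 0.001 0.2;0 0 0 0.012 0.001 0.001 0.2")

```text
clock: 7.8
tcp_pos: [0.5924, 0.1676, 0.2065]
orientation: [1.109, 1.409, -1.839]
contact_force: [1.8, -1.4, 0.7]
grip_width: 0.0312
```

```bash
python3 st.py
```

```text
7.8 [0.59244179 0.16757301 0.20649878] F [-1.54  1.54  0.93] Mo [0.03 0.11 0.82] tip in case [-0.     -0.0001 -0.0211]
w [ 0.0023  0.0004 -0.0005] t [-0.0001  0.      0.0001] rows 0.002929087808613409 0.012545593253476114
```

Call:
apply_moves(series="0.08 0 0 0 0 0 0.2;0.16 0 0 0 0 0 0.2;0.24 0 0 0 0 0 0.2;0.32 0 0 0 0 0 0.2;0.4 0 0 0 0 0 0.2;0.48 0 0 0 0 0 0.2;0.56 0 0 0 0 0 0.2;0.64 0 0 0.001 0 0 0.2;0.72 0 0 0.001 0 0 0.2;0.8 0 0 0.001 0 0 0.2;0.8 0 0 0.001 0 0 0.2;0.8 0 0 0.001 0 0 0.2", force=110)

```text
clock: 9.3
tcp_pos: [0.5921, 0.1672, 0.206]
orientation: [1.454, 0.644, -2.477]
contact_force: [2.9, -3.4, 5.3]
grip_width: 0.0311
```

```bash
python3 st.py
python3 - <<'E'
from h import *
print(get_obs()['joints'].round(2))
for n in('wrist','scene','top'):cv2.imwrite(f'pics/{n}7.png',grab_frame(n))
s=cv2.imread('pics/scene7.png');crop(s,260,170,350,250,7,'pics/s7.png')
E
```

```text
9.3 [0.59207709 0.16722237 0.20595898] F [-6.21  2.69  1.58] Mo [-0.06 -0.17  0.73] tip in case [-0.      0.0004 -0.0218]
w [-7.966e-01  4.000e-04 -1.000e-03] t [-0.0008 -0.0002 -0.0002] rows 0.013128168646168736 4.265639124334259
[-0.15  0.7  -0.22  1.34 -0.07  1.59 -1.44]
```

View pics/s7.png

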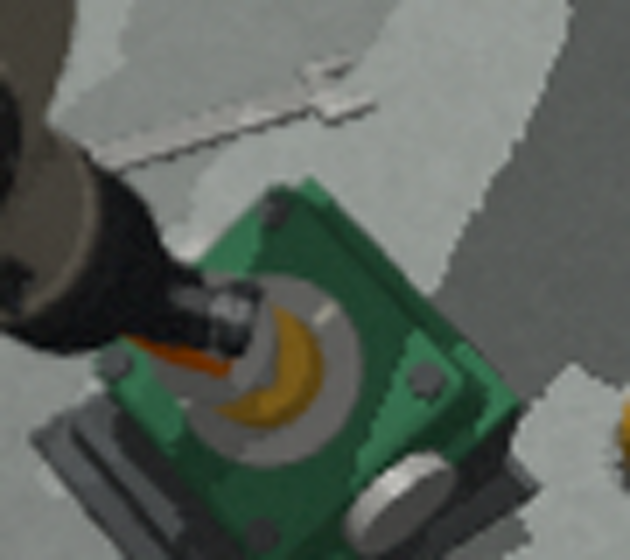

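View pics/wrist7.png

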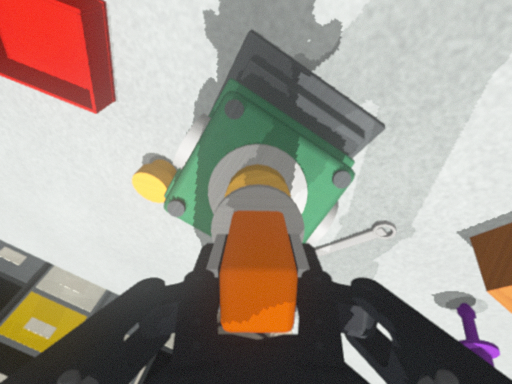

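View pics/top7.png

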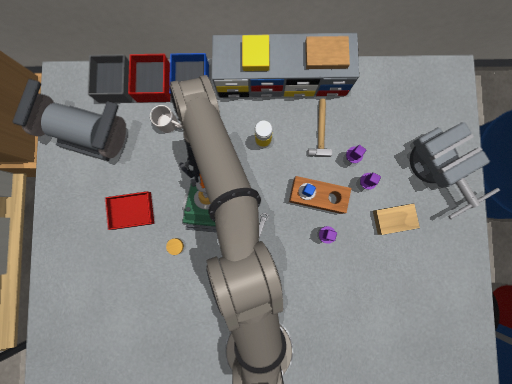

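Call:
apply_moves(series="0.08 0 0 0 0 0 0.2;0.16 0 0 0 0 0 0.2;0.24 0 0 0 0 0 0.2;0.32 0 0 0 0 0 0.2;0.4 0 0 0 0 0 0.2;0.48 0 0 0 0 0 0.2;0.56 0 0 0 0 0 0.2")

```text
clock: 10.32
tcp_pos: [0.5918, 0.1668, 0.2056]
orientation: [-1.529, 0.073, 2.649]
contact_force: [2.1, -4.1, 4.0]
grip_width: 0.0309
```

```bash
python3 st.py
python3 - <<'E'
from h import *
print(get_obs()['joints'].round(2))
for n in('wrist','scene'):cv2.imwrite(f'pics/{n}8.png',grab_frame(n))
s=cv2.imread('pics/scene8.png');crop(s,260,170,350,250,7,'pics/s8.png')
s=cv2.imread('pics/wrist8.png');crop(s,190,130,330,220,5,'pics/w8.png')
E
```

```text
10.325 [0.591807   0.16676118 0.20555039] F [-4.69  3.87 -0.19] Mo [-0.21  0.35  1.01] tip in case [ 0.      0.0009 -0.0222]
w [-1.3595e+00  1.3000e-03 -1.2000e-03] t [-0.0012 -0.0008 -0.    ] rows 0.023234617692134182 7.279952547923246
[-0.23  0.7  -0.09  1.34 -0.14  1.59 -1.94]
```

View pics/s8.png

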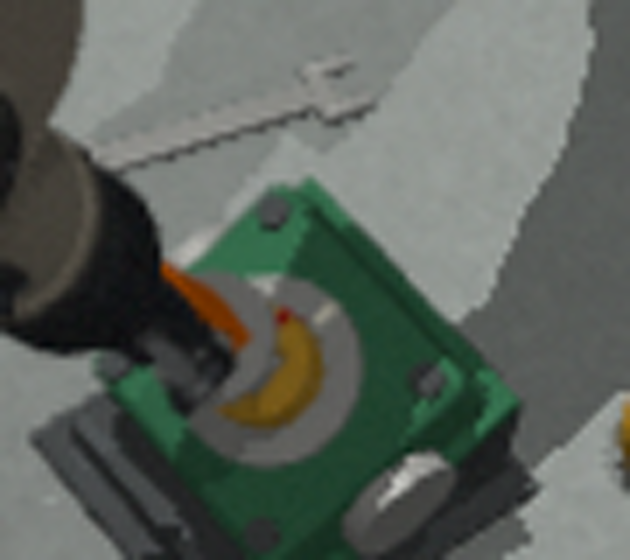

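View pics/w8.png

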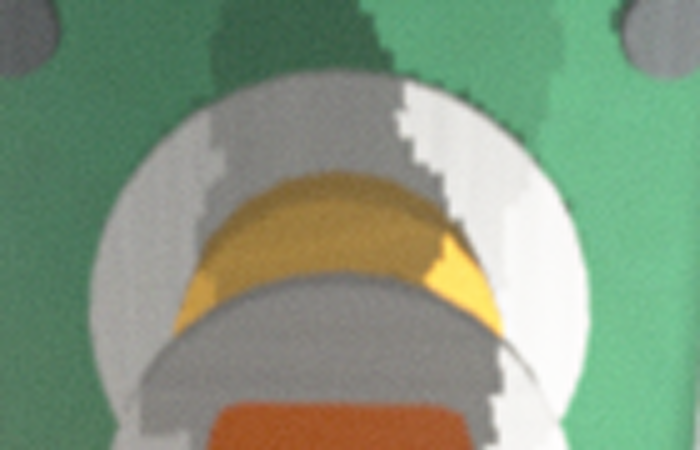

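```bash
cat > red.py <<'E'
from h import *
import sys
i=camera_info('scene')
uv=[((float(sys.argv[1])+.5)/7-.5+260,(float(sys.argv[2])+.5)/7-.5+170)]
for z,MM in((0,M),(-.002,M-.002*N)):
    v=RC.T@(raycase(i,uv,MM,N)[0]-MM); print(v.round(4),np.hypot(*v[:2]),'angle',np.arctan2(v[1],v[0]))
E
python3 red.py 284 316
python3 - <<'E'
from h import *
i=camera_info('scene'); 
for a in (0,.2,.3,.4,.5): print(a,((w2px(i,[M-.001*N+.025*RC@[np.cos(a),np.sin(a),0]])[0]-[260,170]+.5)*7-.5).round(0))
E
```

```text
[0.0248 0.0049 0.    ] 0.025297197246512238 angle 0.19543511465533117
[0.0246 0.0057 0.    ] 0.025258699705607367 angle 0.2275560855126711
0 [292. 324.]
0.2 [284. 317.]
0.3 [280. 314.]
0.4 [275. 312.]
0.5 [271. 310.]
```

Call:
apply_moves(series="0.06 0 0 0 0 0 0.2;0.12 0 0 0 0 0 0.2;0.18 0 0 0 0 0 0.2;0.18 0 0 0 0 0 0.2;0.18 0 0 0 0 0 0.2;0.18 0 0 0 0 0 0.2")

```text
clock: 11.18
tcp_pos: [0.5917, 0.1667, 0.2054]
orientation: [-1.473, 0.298, 2.564]
contact_force: [1.2, -5.0, 4.4]
grip_width: 0.0306
```

```bash
python3 st.py
python3 - <<'E'
from h import *
print(get_obs()['joints'].round(2))
s=grab_frame('scene');crop(s,260,170,350,250,7,'pics/s9.png')
E
```

```text
11.175 [0.59170865 0.16670659 0.20538303] F [-4.7   4.94 -0.13] Mo [-0.15  0.48  1.33] tip in case [ 0.0001  0.001  -0.0224]
w [-1.5357e+00  1.5000e-03 -1.3000e-03] t [-0.0014 -0.0008  0.0001] rows 0.02638856114341737 8.223490760980244
[-0.25  0.69 -0.04  1.35 -0.16  1.59 -2.1 ]
```

View pics/s9.png

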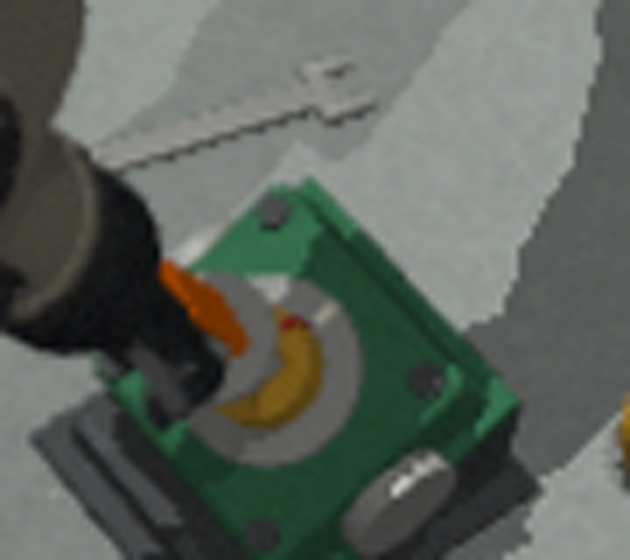

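Call:
apply_moves(series="-0.07 0 0 0 0 0 0.2;-0.15 0 0 -0.001 0 0 0.2;-0.15 0 0 -0.006 0 0 0.2;-0.15 0 0 -0.016 0 0 0.2;-0.15 0 0 -0.035 0 0 0.2;-0.15 0 0 -0.07 0 0 0.2;-0.15 0 0 -0.1 0 0 0.2;-0.15 0 0 -0.1 0 0 0.2;-0.15 0 0 -0.1 0 0 0.2;-0.15 0 0 -0.1 0 0 0.2")

```text
clock: 12.48
tcp_pos: [0.6404, 0.1631, 0.2904]
orientation: [-1.517, 0.109, 2.639]
contact_force: [-0.2, 0.1, -4.7]
grip_width: 0.0308
```

```bash
python3 st.py
python3 - <<'E'
from h import *
print(get_obs()['joints'].round(2))
s=grab_frame('scene');crop(s,260,170,350,250,7,'pics/s10.png')
s=grab_frame('wrist');cv2.imwrite('pics/w10.png',s)
E
```

```text
12.475 [0.64044123 0.16306629 0.29039459] F [ 4.18 -0.14 -2.18] Mo [-0.02  1.07 -0.01] tip in case [ 0.0005 -0.0001  0.0756]
w [-1.3876e+00  3.8000e-03  7.0000e-04] t [ 0.0966  0.0001 -0.0005] rows 1.545908417037557 7.430238920159535
[-0.23  0.72 -0.06  1.1  -0.15  1.81 -1.97]
```

View pics/s10.png

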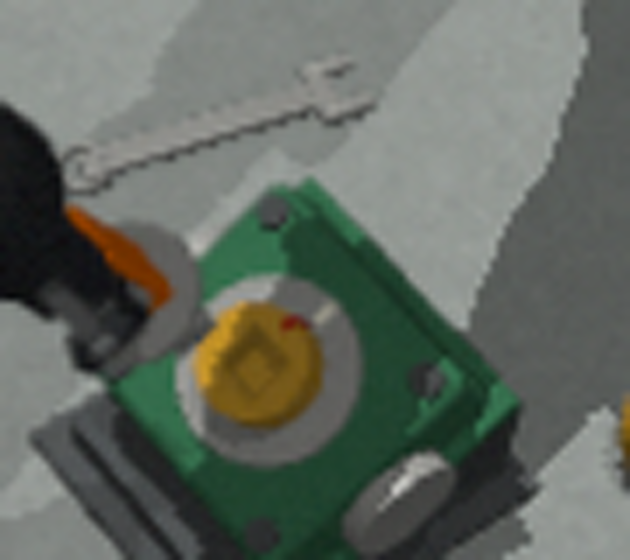

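View pics/w10.png

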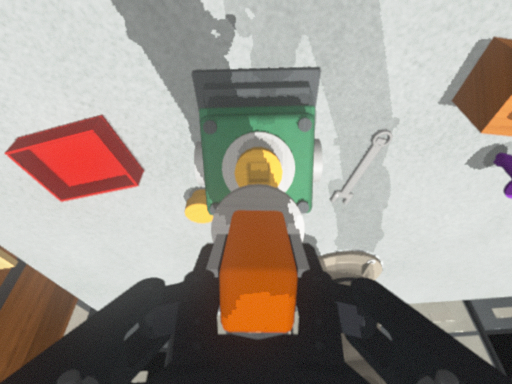

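Run:
```python
from h import *
a=-.19
T=toolR([0,0,-1],[np.cos(a),np.sin(a),0])
go([.5415,-.2708,.315],T)
o=get_obs(); R0=R.from_rotvec(o['orientation']).as_matrix(); w,t=go([.5415,-.2708,.315],T)
for k in range(1,12):   # check path heights
    s=min(1,k/8); r=min(1,k/9); P=o['tcp_pos']+R0@t*s; Rt=R0@R.from_rotvec(w*r).as_matrix(); print(k,P.round(3),'tip z',(P+.1*Rt[:,0])[2].round(3))
```

```text
w [-1.4661  0.433   0.3826] t [0.0081 0.4427 0.0496] rows 7.128853113019872 8.438331700714164
w [-1.4661  0.433   0.3826] t [0.0081 0.4427 0.0496] rows 7.128853113019872 8.438331700714164
1 [0.628 0.109 0.294] tip z 0.205
2 [0.616 0.054 0.297] tip z 0.206
3 [0.604 0.    0.3  ] tip z 0.207
4 [ 0.591 -0.054  0.303] tip z 0.208
5 [ 0.579 -0.108  0.306] tip z 0.209
6 [ 0.566 -0.162  0.309] tip z 0.211
7 [ 0.554 -0.217  0.312] tip z 0.213
8 [ 0.542 -0.271  0.315] tip z 0.215
9 [ 0.542 -0.271  0.315] tip z 0.215
10 [ 0.542 -0.271  0.315] tip z 0.215
11 [ 0.542 -0.271  0.315] tip z 0.215
```

Path clear (tip stays above 0.2 m, blue handle top 0.156).

Call:
apply_moves(series="-0.16 0.05 0.04 0.001 0.055 0.006 0.2;-0.32 0.095 0.085 0.002 0.11 0.012 0.2;-0.48 0.14 0.126 0.003 0.165 0.018 0.2;-0.64 0.19 0.168 0.004 0.22 0.025 0.2;-0.8 0.237 0.21 0.005 0.275 0.031 0.2;-0.96 0.284 0.25 0.006 0.33 0.037 0.2;-1.12 0.331 0.292 0.007 0.385 0.043 0.2;-1.3 0.384 0.34 0.008 0.43 0.048 0.2;-1.466 0.433 0.383 0.008 0.443 0.05 0.2;-1.466 0.433 0.383 0.008 0.443 0.05 0.2;-1.466 0.433 0.383 0.008 0.443 0.05 0.2;-1.466 0.433 0.383 0.008 0.443 0.05 0.2")

```text
clock: 14.08
tcp_pos: [0.5426, -0.2689, 0.3156]
orientation: [1.348, 1.114, -1.345]
contact_force: [-0.0, 0.1, -4.0]
grip_width: 0.0309
```

Run:
```python
from h import *
a=-.19
T=toolR([0,0,-1],[np.cos(a),np.sin(a),0])
o=get_obs();print(o['clock'],o['tcp_pos'],o['qvel'].round(3),o['joints'].round(2))
go([.5408,-.2715,.109],T)
s=grab_frame('wrist');cv2.imwrite('pics/w11.png',s)
```

```text
14.075 [ 0.54261078 -0.26888374  0.31559326] [-0.    -0.     0.007 -0.003  0.002 -0.002  0.011] [ 0.54  0.31 -0.23  1.61  0.07  1.23  0.1 ]
w [ 0.0015 -0.001  -0.0012] t [ 0.2066 -0.0015  0.0031] rows 3.305884089981062 0.011423213373791275
```

View pics/w11.png

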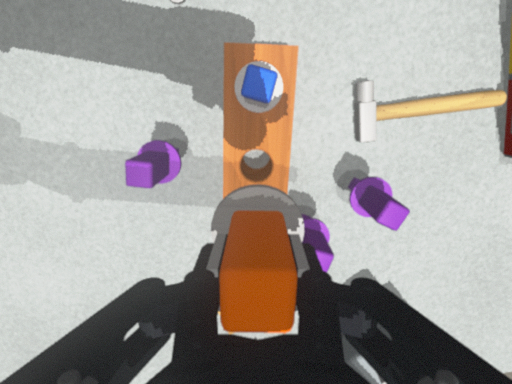

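Call:
apply_moves(series="0 0 0 0.04 -0.001 0.002 0.2;0 0 0 0.08 -0.001 0.002 0.2;0 0 0 0.11 -0.001 0.002 0.2;0 0 0 0.11 -0.001 0.002 0.2;0 0 0 0.11 -0.001 0.002 0.2")

```text
clock: 14.75
tcp_pos: [0.5419, -0.2726, 0.2073]
orientation: [1.349, 1.11, -1.345]
contact_force: [0.3, -1.1, -3.8]
grip_width: 0.0308
```

```bash
cat > st2.py <<'E'
from h import *
a=-.19
T=toolR([0,0,-1],[np.cos(a),np.sin(a),0])
o=get_obs();print(o['clock'],o['tcp_pos'],o['qvel'].round(3),o['contact_force'].round(1))
go([.5412,-.2712,.109],T)
E
python3 st2.py
```

```text
14.75 [ 0.54188355 -0.27259377  0.20727709] [ 0.005 -0.014 -0.001 -0.013  0.    -0.003  0.003] [ 0.3 -1.1 -3.8]
w [ 0.0004 -0.0001 -0.004 ] t [ 0.0983 -0.0013 -0.0012] rows 1.5726295614965236 0.021427408028882478
```

Call:
apply_moves(series="0 0 0 0.03 0 -0.001 0.2;0 0 0 0.06 0 -0.001 0.2;0 0 0 0.08 0 -0.001 0.2;0 0 0 0.09 0 -0.001 0.2;0 0 0 0.095 0 -0.001 0.2;0 0 0 0.095 0 -0.001 0.2;0 0 0 0.095 0 -0.001 0.2")

```text
clock: 15.62
tcp_pos: [0.5416, -0.2722, 0.1119]
orientation: [1.349, 1.11, -1.345]
contact_force: [-0.2, 0.0, -4.1]
grip_width: 0.0306
```

```bash
python3 st2.py
```

```text
15.625 [ 0.54164656 -0.27217705  0.11185457] [-0.001 -0.001  0.     0.004  0.002 -0.002  0.   ] [-0.2  0.  -4.1]
w [-0.0004  0.     -0.0037] t [ 0.0029 -0.0006 -0.0009] rows 0.04880029764023347 0.019750645099002012
```

Still hanging free (−4.1 N); lower 3 mm, then open.

Call:
apply_moves(series="0 0 0 0.002 0 0 0.2;0 0 0 0.003 0 0 0.2;0 0 0 0.003 0 0 0.2;0 0 0 0.003 0 0 0.2")

```text
clock: 16.12
tcp_pos: [0.5414, -0.2722, 0.1091]
orientation: [1.349, 1.11, -1.346]
contact_force: [-3.2, 1.7, 5.3]
grip_width: 0.0308
```

```bash
python3 st2.py
```

```text
16.125 [ 0.54136969 -0.27220267  0.10906048] [-0.001 -0.001 -0.002 -0.001  0.001 -0.001 -0.001] [-3.2  1.7  5.3]
w [-0.0006  0.0001 -0.0031] t [ 0.0001 -0.0004 -0.001 ] rows 0.0162995359852395 0.017060849325983334
```

Seated on the block (+5.3 N, z = 0.109 as at the grasp).

Call:
apply_moves(series="0 0 0 0 0 0 0.6;0 0 0 0 0 0 1;0 0 0 0 0 0 1;0 0 0 0 0 0 1;0 0 0 0 0 0 1;0 0 0 0 0 0 1;0 0 0 -0.03 0 0 1;0 0 0 -0.08 0 0 1;0 0 0 -0.13 0 0 1;0 0 0 -0.17 0 0 1;0 0 0 -0.17 0 0 1;0 0 0 -0.17 0 0 1")

```text
clock: 17.62
tcp_pos: [0.5402, -0.2718, 0.2772]
orientation: [1.349, 1.112, -1.347]
contact_force: [-0.3, 0.0, -0.0]
grip_width: 0.0855
```

Run:
```python
from h import *
o=get_obs();print(o['clock'],o['tcp_pos'],o['contact_force'],o['grip_width'])
w=grab_frame('wrist');cv2.imwrite('pics/w12.png',w)
s=grab_frame('scene'); cv2.imwrite('pics/scene12.png',cv2.resize(s[100:280,150:390],None,fx=3.2,fy=3.2,interpolation=cv2.INTER_CUBIC))
```

```text
17.625 [ 0.5401615 -0.2718137  0.2772115] [-0.27249454  0.00589628 -0.00514042] 0.08554941808752062
```

View pics/w12.png

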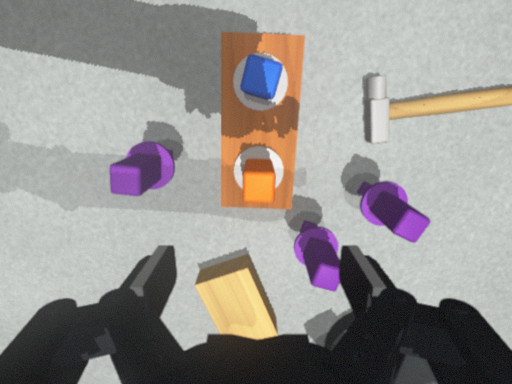

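View pics/scene12.png

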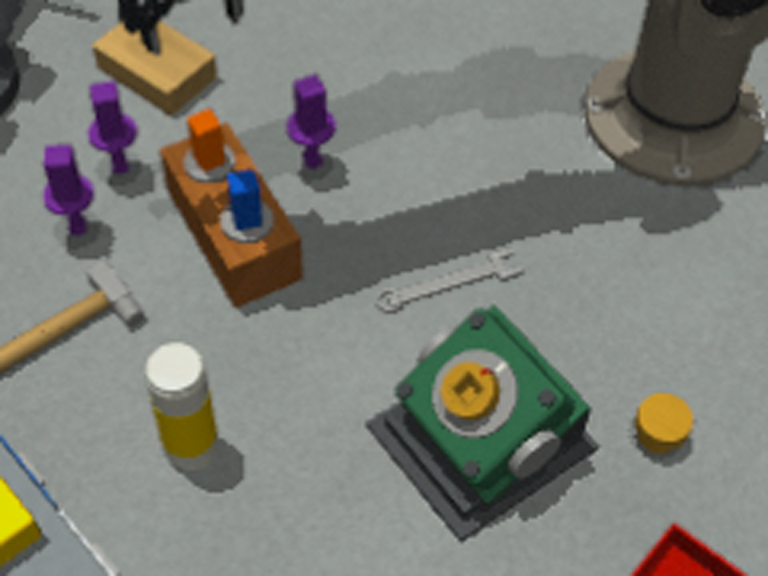

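```bash
python3 -c "
from bench import *
print(hand_in())"
```

```text
the job is handed in; nothing more can be done
None
```

The job is done and handed in at about 17.7 s. I took the orange driver from the block and seated it in the plug. I turned the tool 1.54 rad clockwise, including the play in the socket. I then eased the driver back, drew it out, stood it in its hole and let go.

**What the checks showed:**
- **Fit:** the computed nose depth before turning was 21 mm, with the tool within about 0.003 rad of the estimated screw axis.
- **Plug:** after the driver came out, the scene and wrist pictures show the red mark at the white mark. I put the error at about 0.05 rad or less.
- **Driver:** it looks upright, with its flange on the block. The gripper touched down at the same height as at the grasp (z = 0.109).
- **End state:** the contact force is about 0.3 N with the gripper open and clear. The blue driver, wrench, spray can, spare plug and wood block look unmoved. The red tray was only partly in the last view.

**What disagreed:**
- **Lean direction:** the text says the gear case leans to the robot's right (yaw 1.2 to 1.9). The pictures show it leaning away from the robot, with a yaw of about 3.04. I followed the pictures, and the driver went in with almost no resistance.
- **Socket position:** the wrist camera and the two fixed cameras differed by about 2 to 4 mm. I used a value between them, which was inside the socket's lead-in.

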